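# Clamp the lamp bracket down and hold its bolt head against the nut runner

### The job

A steel lamp bracket lies on the assembly board with a slow nut runner on its nut, but the whole bolt is turning round with the nut. First swing the strap clamp all the way down onto the bracket's foot; then reach down into the narrow gap behind the bracket, take the hidden hex bolt head between the fingers and hold it so that it stops turning. Finish while still gripping the head with the clamp down; do not let go, and do not push the loose things lying about out of their places.

Things in the scene. Friction and masses are not known exactly. Their poses are not given: they have to be found in the camera images.
- jig: plywood assembly board, 245 x 285 x 12 mm, fixed, carrying all of the job (x -170 to 75, y -60 to 225). Origin on the table (z 0) under the middle of the bracket's dark steel upright plate; x points through the plate into the gap, y towards the clamp, z up. Upright plate: x -3 to 3, y -35 to 35 mm, top at z 90 mm. Its foot: x -3 to 37, y -35 to 110 mm, top at z 18 mm
- gap (a point): middle of the floor of the gap behind the bracket, at board x 25, y 0, z 18 mm; axes as the board's. The gap is 44 mm wide (board x 3 to 47 mm), between the bracket's plate and an aluminium rear stop (x 47 to 53, y -50 to 50 mm, top at z 75 mm), open above and at both ends in y. The bolt head sits in it
- bolt: bolt turning about board x. Origin: centre of its steel hex head, in the gap at board x 20, y 0, z 70 mm. Head 18 mm across flats, 14 mm thick (x 13 to 27 mm); round 19 mm sleeve between head and plate. Its x axis is the board's. Two flats are level at 0 turn, so two stand upright at 30 deg and every 60 deg on. Fingers closing along board y turn a crooked head onto its flats; a firm grip stops it
- runner (a point): rear end of the nut runner, a grey cylinder 40 mm thick fixed along board x on the plate's other side, x -165 to -36, top at z 90 mm; its socket is on the nut (18 mm across flats). It twists nut and bolt together, always right-handed about board x, with about 0.06 N m; left alone the bolt goes round at about 0.4 rad/s
- clamp (a joint): angle of the strap clamp: 0 = strap level, fully down on the bracket's foot (a hard stop); grows as it swings up, to 1.4 rad. It starts raised and stays where it is left; the stiff hinge takes about 0.16 N m (about 2 N at the pad)
- clamp_hinge (a point): middle of the clamp's hinge, at board x 18, y 202, z 39 mm, axis along board x, between two cheeks with tops at z 52 mm. The steel strap, 26 mm wide and 10 mm thick, ends 122 mm from the hinge; fully down it points along board -y and ends at board y 80 mm
- clamp_pad (a point): centre of the upper face of the round rubber push pad (26 mm across) on the strap clamp, the place to push it down: 98 mm from the hinge along the strap and 11 mm above the strap's mid-plane (board y 104, z 50 mm when down). Its z axis is square to the strap, out of the pad's face
- spare_bolt: a spare hex bolt lying on the assembly board, in the corner in front of the clamp (board x about -125, y 110 to 160 mm); head 18 mm across flats, 57 mm long overall. Origin under the head's face, axis along x. Leave alone
- washer: steel washer, 28 mm across, 4 mm thick, flat on the board between the spare bolt and the bracket. Origin at its underside. Leave alone
- tape: roll of tape, 90 mm across, 24 mm tall, flat on the table beyond the board. Leave alone
- phone: phone, 72 x 148 x 9 mm, flat on the table to the right. Leave alone
- driver_a: screwdriver lying on the table to the left. Leave alone
- driver_b: second screwdriver lying on the table to the left. Leave alone
- jar: jar, 52 mm across, 75 mm tall, on the table beyond the board. Leave alone
- parts_tray: open parts tray, 100 x 140 x 30 mm, on the table to the right. Leave alone

How it is judged (in metres and radians):
On the way, in this order (a step that is already met when the one before it is completed fails the run):
1. the strap clamp is swung fully down (value of joint clamp below 0.06 rad), for 0.2 s.
2. with the clamp down, the fingers grip the bolt head in the gap and it no longer turns (contact force between the fingers and bolt above 8 N and angular speed of bolt below 0.05 rad/s and x of the grasp point in the frame of jig between 0.004 and 0.042 m and y of the grasp point in the frame of jig between -0.01 and 0.01 m and z of the grasp point in the frame of jig between 0.048 and 0.092 m and value of joint clamp below 0.06 rad), for 0.5 s.
At the end, for the whole second after the job is handed in: Fingers still hold the head: over 8 N on the bolt, bolt slower than 0.05 rad/s, point between the finger pads at the head (within 10 mm sideways and 22 mm in height of the bolt axis, board x 4 to 42 mm), clamp within 0.06 rad of fully down (all of step 2); the arm keeps its last pose, push and grip.
It fails at once if a loose thing is pushed more than 30 mm from its place (distance of any of spare_bolt, washer, tape, phone, driver_a, driver_b, jar, parts_tray from where it was at the start of the episode above 0.03 m).
It also fails if it takes over 42 s, if anything falls off the work surface, if the arm or the gripper's body presses on something with over 40 N, if the wrist force passes 120 N, or if a joint passes its speed limit or range.

### The arm

A 6-joint arm with a two-finger parallel gripper is mounted at the origin on the work surface. World frame = base frame: x ahead of the robot, y to its left, z up, the work surface at z = 0. Lengths are in mm, angles in rad, forces in N, time in s.
With the tool pointing down it reaches from about 400 to 925 mm from the base axis. Payload 12.5 kg.
Tool frame: the origin (TCP) lies on the mounting face of the last link; the fingertips stand 190 mm ahead of it and the grasp point (between the pads) lies 171 mm ahead of it; z points along the fingers, y is the line along which they close (so a half turn about z gives the same grasp; the last joint's range is limited). The gripper opens to 95 mm and grips with 3 to 60 N. Pads are 20 mm wide; open, the fingers measure 119 mm over their backs; the gripper's body (75 mm by 180 mm) begins 59 mm behind the grasp point.
Start: joints at [-1.321, 0.491, 1.559, -0, 1.092, -0.106], TCP at [217.732, -585.848, 404.761] pointing down, gripper open.
Joint ranges: [-3.1, 3.1], [-0.84, 2.19], [0.05, 2.79], [-1.13, 4.28], [0.06, 2.93], [-2.69, 2.69]. Speed limits (rad/s): [2.22, 2.22, 2.79, 3.14, 3.14, 3.14].

### API

Orientations are given as [roll, pitch, yaw] about the fixed x, y, z axes, in that order (R = Rz(yaw) Ry(pitch) Rx(roll)).
In Python, from cell import * gives the robot as it stands.
- The arm moves only by the tool arm_command, never from a script. Its argument "rows" is a list that holds one entry, the list of rows, each a list of 7 numbers: the shift along the tool's x, y, z normalised to -1 to 1, where 1 is 0.15 m, then the turn, a rotation vector about the tool's x, y, z normalised to -1 to 1, where 1 is 360 degrees, then the opening, from -1 (shut) to 1 (fully open). A call has 1 to 10 rows; each row is the pose to reach, as a shift and turn from the pose commanded when the call began, along the tool's axes at that moment, turning the shorter way round; what a row does not reach only later rows make up. A row lasts 1/12 s, in which the tool goes at most 41.7 mm and 7.16 degrees, less where a joint would pass 70% of its speed; a pose out of reach is approached as far as the arm can. A call with a number of a shift or a turn outside -1 to 1 is refused whole. A call with a gripper value outside its range is refused whole. The fingers move at their own pace and stop on an object; the grip force is fixed at half the most. Time passes only in rows, so rows that repeat a pose let the fingers close. It gives the time, the measured TCP pose, the force, the opening and the grip force at its end, in the units of the state.
- state(): the state, without advancing time (a new reading comes with each control period).
- read_camera(name): name is "scene" or "top" or "wrist"; returns (picture, depth): 384x512x3 uint8, red, green, blue; 384x512 float32, mm along the optical axis (not along the pixel's ray), 0 where there is no reading.
- get_calibration(name): a dict with "camera_matrix" (3x3 intrinsics, pixels), "position" and "orientation" of the camera in the world; the wrist camera has in their place "hand_eye" (4x4, takes a point from camera to tool coordinates, whose origin is the TCP and whose axes are the flange's). Camera axes: x right, y up, looking along -z (the intrinsics and any distortion apply to the point x, -y, -z); pixel columns grow to the right and rows downward; lengths in mm; the calibration is good to about 2 mm. The wrist camera is an equidistant fisheye: a pixel r from the principal point sees the ray r / f radians off the axis. A picture is of the moment at which its call begins: read the wrist's pose just before it. get_calibration takes no time and is no camera call.
- job_done(): hands the job in; it is judged then, once.
The state is a dict: "t": time; "joints": joint angles; "qvel": joint speeds; "tau": joint torques, N m; "eef_pos": TCP position; "tcp_rot": TCP orientation; "ft_force": force on the tool from outside, world axes, zero at the start; "moment": the same for the moment, N m; "opening": opening from 0.0 (shut) to 1.0 (fully open); "grip_force": force on a finger pad.
Only numpy, scipy, OpenCV 4.12 (cv2) and the standard library are available. Lean on these libraries where they do the work, as an engineer would, in place of code of your own. Each camera call takes 0.05 s, during which the arm holds its last target. There are 200 camera calls.

## Working session

There is one attempt and no reset: what is moved stays moved. The work goes in short steps, Python scripts to look and compute and a tool call to move; the robot and the scene stay as the last step left them, time stands still between calls to the robot, and variables do not carry over. Pictures are saved under pics/ and viewed, at most 10 in all, crops included, and the job is handed in when it is done.

Besides the shell and the picture viewer there is one more tool, called after "Emit:" as name(argument=value, ...) on one line, values as JSON. arm_command: Moves the arm, as the interface text tells. Its arguments: {"type":"object","properties":{"rows":{"type":"array","items":{"type":"array","items":{"type":"array","items":{"type":"number","minimum":-1,"maximum":1}}}}},"required":["rows"]}

```bash
mkdir -p pics; ls; python3 - <<'E'
from cell import *
import cv2,numpy as np
print(state())
for n in("scene","top"):
    p,d=read_camera(n); cv2.imwrite(f"pics/{n}0.png",p[:,:,::-1]); np.savez(f"{n}0.npz",p=p,d=d)
    print(n,get_calibration(n))
print(get_calibration("wrist"))
E
```

```text
pics
{'t': 0.0, 'joints': array([-1.32059296e+00,  4.91575556e-01,  1.55946565e+00, -1.80304356e-05,
        1.09174449e+00, -1.05611044e-01]), 'qvel': array([-3.78242848e-05, -4.21100270e-04, -1.52484068e-04,  6.38421730e-04,
        1.00609406e-03, -2.23919993e-04]), 'tau': array([-1.00701440e-03, -6.12645650e+01, -2.58177173e+01,  6.91936864e-02,
        4.83012199e-02, -1.29078526e-04]), 'eef_pos': array([ 217.72519322, -585.80941605,  404.14611267]), 'tcp_rot': array([-3.14040457e+00, -1.09862976e-04,  3.55822661e-01]), 'ft_force': array([ 1.02393368, -0.07486122, -0.21370616]), 'moment': array([ 0.00983771, -0.01860344,  0.03488019]), 'grip_force': 0.0, 'opening': 1.001751007091544}
scene {'camera_matrix': array([[402.46805548,   0.        , 257.10370693],
       [  0.        , 402.46805548, 198.90158464],
       [  0.        ,   0.        ,   1.        ]]), 'position': array([1080.22160103,  417.68930229, 1125.15134528]), 'orientation': array([0.53784556, 0.00354724, 2.22406581])}
top {'camera_matrix': array([[469.44614017,   0.        , 256.21194745],
       [  0.        , 469.44614017, 193.13060901],
       [  0.        ,   0.        ,   1.        ]]), 'position': array([ 490.45036805,    9.54993955, 1389.77088521]), 'orientation': array([ 0.0795254 ,  0.01227675, -1.55752713])}
{'camera_matrix': array([[297.31863964,   0.        , 255.62358358],
       [  0.        , 297.31863964, 193.02314937],
       [  0.        ,   0.        ,   1.        ]]), 'hand_eye': array([[-3.63391502e-04,  9.64740855e-01,  2.63201349e-01,
         7.37395088e+01],
       [ 9.99999836e-01,  2.34304726e-04,  5.21836613e-04,
         4.45494190e-01],
       [ 4.41767781e-04,  2.63201496e-01, -9.64740783e-01,
         2.06779133e+01],
       [ 0.00000000e+00,  0.00000000e+00,  0.00000000e+00,
         1.00000000e+00]])}
```

View pics/top0.png

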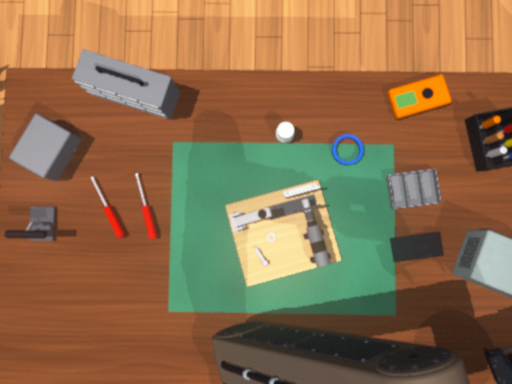

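View pics/scene0.png

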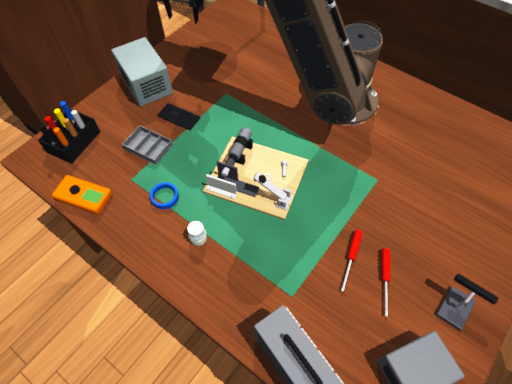

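The top view shows the board with corners near (226,207), (319,181), (340,262) and (248,285). The runner points toward the robot and the clamp is at the upper left around (245,217). The scene view shows the same layout from the far side, with the board around (205–308, 135–215).

```bash
cat > h.py <<'E'
from cell import *
import cv2,numpy as np
from scipy.spatial.transform import Rotation as R
def rot(o): return R.from_euler('xyz',o).as_matrix()
def rays(name,uv):
    c=get_calibration(name);K=c["camera_matrix"];uv=np.atleast_2d(uv).astype(float)
    d=np.c_[(uv[:,0]-K[0,2])/K[0,0],-(uv[:,1]-K[1,2])/K[1,1],-np.ones(len(uv))]
    return np.array(c["position"]),d@rot(c["orientation"]).T
def plane(name,uv,z):
    o,d=rays(name,uv); return o+d*((z-o[2])/d[:,2])[:,None]
def proj(name,X):
    c=get_calibration(name);K=c["camera_matrix"]
    p=(np.atleast_2d(X)-c["position"])@rot(c["orientation"])
    return np.c_[K[0,2]+K[0,0]*p[:,0]/-p[:,2],K[1,2]-K[1,1]*p[:,1]/-p[:,2]]
E
python3 - <<'E'
from h import *
for n in("top","scene"):
    z=np.load(n+"0.npz");p=z["p"]
    hsv=cv2.cvtColor(p,cv2.COLOR_RGB2HSV)
    m=cv2.inRange(hsv,(12,60,150),(30,200,255))
    k=np.zeros_like(m); 
    if n=="top":k[170:295,215:350]=255
    else:k[130:220,195:315]=255
    m&=k; m=cv2.morphologyEx(m,cv2.MORPH_OPEN,np.ones((2,2),np.uint8))
    pts=cv2.findNonZero(m)[:,0]
    w=plane(n,pts,12)[:,:2].astype(np.float32)
    hull=cv2.convexHull(w)
    r=cv2.minAreaRect(hull);print(n,r);print(cv2.boxPoints(r).round(1).tolist())
    b=(215,170,350,295) if n=="top" else (195,120,320,220)
    c=p[b[1]:b[3],b[0]:b[2],::-1];cv2.imwrite(f"pics/{n}c.png",cv2.resize(c,None,fx=4.7,fy=4.7,interpolation=cv2.INTER_CUBIC)); 
E
```

```text
top ((483.41558837890625, -53.314666748046875), (246.1903533935547, 286.7715148925781), 16.125333786010742)
[[325.29998779296875, 50.20000076293945], [405.0, -225.1999969482422], [641.5, -156.89999389648438], [561.7999877929688, 118.5999984741211]]
scene ((483.0235595703125, -43.148681640625), (246.58743286132812, 285.6336975097656), 16.08815574645996)
[[325.0, 59.900001525878906], [404.1000061035156, -214.5], [641.0999755859375, -146.1999969482422], [561.9000244140625, 128.1999969482422]]
```

```bash
python3 - <<'E'
from h import *
for n in("top","scene"):
    z=np.load(n+"0.npz");p,d=z["p"],z["d"]
    hsv=cv2.cvtColor(p,cv2.COLOR_RGB2HSV)
    m=cv2.inRange(hsv,(65,100,50),(90,255,200))
    v,u=np.nonzero((m>0)&(d>0))
    o,r=rays(n,np.c_[u,v]); W=o+r*d[v,u][:,None]
    A=np.c_[W[:,:2]-[480,-50],np.ones(len(W))]
    s=np.linalg.lstsq(A,W[:,2],rcond=None)[0];print(n,len(u),s)
    mm=cv2.inRange(hsv,(0,0,225),(180,40,255)); 
    b=cv2.minAreaRect(cv2.findNonZero(m)) ;print(b)
    q=plane(n,cv2.findNonZero(m)[:,0],0)[:,:2].astype(np.float32); print(cv2.minAreaRect(q))
E
```

```text
top 25548 [1.42277271e-03 1.07297620e-04 2.02720875e+00]
((282.92327880859375, 227.87033081054688), (224.53421020507812, 168.29710388183594), 0.8184555172920227)
((502.75250244140625, -49.565826416015625), (655.6859130859375, 494.8079528808594), 89.96305084228516)
scene 18692 [-1.12908737e-03  1.17853005e-04  2.80165092e+00]
((254.0946044921875, 179.93243408203125), (198.5814666748047, 143.73446655273438), 36.02737808227539)
((496.10137939453125, -48.865936279296875), (659.7866821289062, 498.9259338378906), 89.96204376220703)
```

View pics/topc.png

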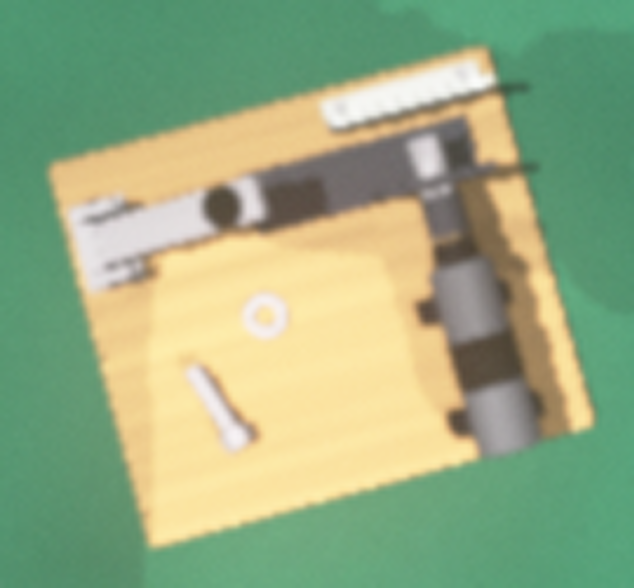

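Emit:
arm_command(rows=[[[1,-0.83,-0.3,0,0,0.01175,1],[1,-0.83,-0.3,0,0,0.01175,1],[1,-0.83,-0.3,0,0,0.01175,1],[1,-0.83,-0.3,0,0,0.01175,1],[1,-0.83,-0.3,0,0,0.01175,1],[1,-0.83,-0.3,0,0,0.01175,1]]])

```text
t: 0.6
eef_pos: [316.8, -412.8, 451.3]
tcp_rot: [3.141, -0.001, 0.285]
ft_force: [-0.4, -0.2, 0.2]
opening: 0.998
grip_force: 0.0
```

Emit:
arm_command(rows=[[[1,-0.93,-0.2,0,0,0,1],[1,-0.93,-0.2,0,0,0,1],[1,-0.93,-0.2,0,0,0,1],[1,-0.93,-0.2,0,0,0,1],[1,-0.93,-0.2,0,0,0,1],[1,-0.93,-0.2,0,0,0,1]]])

```text
t: 1.1
eef_pos: [422.3, -236.9, 480.7]
tcp_rot: [3.141, -0.002, 0.286]
ft_force: [0.6, -0.8, -0.1]
opening: 0.997
grip_force: 0.0
```

Emit:
arm_command(rows=[[[0.8,-1,0,0,0,0,1],[0.8,-1,0,0,0,0,1],[0.8,-1,0,0,0,0,1],[0.8,-1,0,0,0,0,1],[0.8,-1,0,0,0,0,1],[0.8,-1,0,0,0,0,1],[0.8,-1,0,0,0,0,1],[0.8,-1,0,0,0,0,1]]])

```text
t: 1.77
eef_pos: [493.7, -64.3, 479.4]
tcp_rot: [3.142, 0.001, 0.282]
ft_force: [-0.5, -0.8, 0.9]
opening: 1.001
grip_force: 0.0
```

```bash
cat >> h.py <<'E'
def wcam(s):
    T=np.eye(4);T[:3,:3]=rot(s["tcp_rot"]);T[:3,3]=s["eef_pos"]
    return T@get_calibration("wrist")["hand_eye"]
def wrays(s,uv):
    K=get_calibration("wrist")["camera_matrix"];T=wcam(s);uv=np.atleast_2d(uv).astype(float)
    x=(uv-K[:2,2])/K[0,0];r=np.linalg.norm(x,axis=1)+1e-9
    d=np.c_[x[:,0]*np.sin(r)/r,-x[:,1]*np.sin(r)/r,-np.cos(r)]
    return T[:3,3],d@T[:3,:3].T
def wplane(s,uv,z):
    o,d=wrays(s,uv); return o+d*((z-o[2])/d[:,2])[:,None]
def wproj(s,X):
    K=get_calibration("wrist")["camera_matrix"];T=wcam(s)
    p=(np.atleast_2d(X)-T[:3,3])@T[:3,:3];q=p*[1,-1,-1]
    h=np.linalg.norm(q[:,:2],axis=1);th=np.arctan2(h,q[:,2])
    return K[:2,2]+K[0,0]*th[:,None]*q[:,:2]/h[:,None]
def wpts(s,d,uv): # depth along the optical axis -> world
    o,r=wrays(s,uv);T=wcam(s);f=-T[:3,2]
    uv=np.asarray(uv,int);return o+r*(d[uv[:,1],uv[:,0]]/(r@f))[:,None]
def bframe(x0,y0,yaw):
    T=np.eye(4);T[:3,:3]=R.from_euler('z',yaw).as_matrix();T[:2,3]=x0,y0;return T
E
python3 - <<'E'
from h import *
import pickle
s=state();p,d=read_camera("wrist");pickle.dump((s,p,d),open("w1.pkl","wb"))
cv2.imwrite("pics/w1.png",cv2.resize(p[:,:,::-1],(768,576)))
hsv=cv2.cvtColor(p,cv2.COLOR_RGB2HSV)
m=cv2.inRange(hsv,(12,60,120),(30,220,255))
m=cv2.morphologyEx(m,cv2.MORPH_OPEN,np.ones((3,3),np.uint8))
n,l,st,_=cv2.connectedComponentsWithStats(m);print(st[st[:,4]>300])
E
```

```text
[[     0      0    512    384 179373]
 [   479      5     33     46    573]
 [   154     86    186     31   3473]
 [   156    136    142    101  11241]
 [   316    143     22     96   1552]]
```

View pics/w1.png

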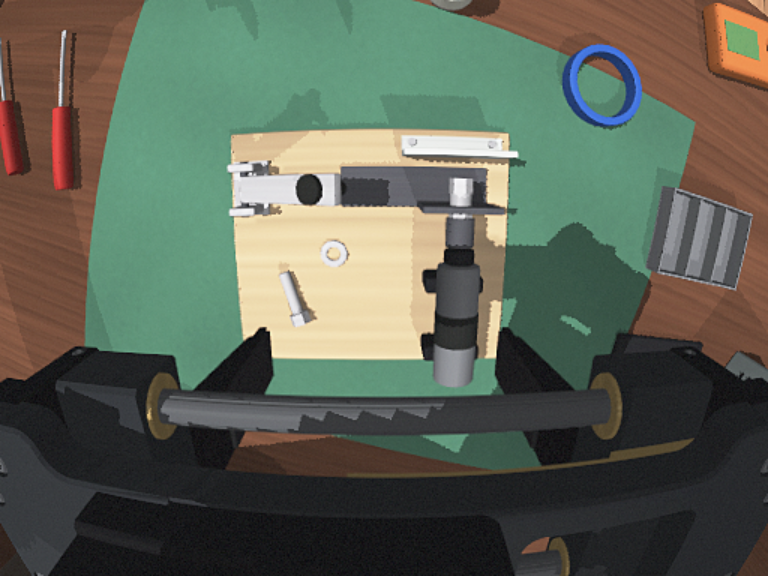

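The wrist view shows the board from (231,133) to (509,358) in the enlarged picture. The clamp pad is at (309,190), the hex head at (461,190) just above the plate, the rear stop at (460,148), the washer at (334,252) and the spare bolt at (295,298).

```bash
python3 - <<'E'
from h import *
import pickle
s,p,d=pickle.load(open("w1.pkl","rb"))
hsv=cv2.cvtColor(p,cv2.COLOR_RGB2HSV)
m=cv2.inRange(hsv,(12,60,120),(30,220,255));m=cv2.morphologyEx(m,cv2.MORPH_OPEN,np.ones((3,3),np.uint8))
m[:,:140]=0;m[:,350:]=0;m[:80]=0;m[245:]=0
w=wplane(s,cv2.findNonZero(m)[:,0],12)[:,:2].astype(np.float32)
r=cv2.minAreaRect(w);print(r,cv2.boxPoints(r).round(1).tolist())
c=np.array(r[0]);a=np.radians(r[2]);a=a if a<.8 else a-np.pi/2
Rm=np.array([[np.cos(a),-np.sin(a)],[np.sin(a),np.cos(a)]])
o=c-Rm@[-47.5,82.5];print("origin",o,"yaw",a)
T=bframe(*o,a)
# depth in board frame
v,u=np.mgrid[60:270,100:380].reshape(2,-1);k=d[v,u]>0;uv=np.c_[u,v][k]
P=(wpts(s,d,uv)-T[:3,3])@T[:3,:3]
g=hsv[uv[:,1],uv[:,0]]
def show(t,q): print(t,len(q),np.percentile(q,[2,50,98],axis=0).round(0).tolist()) if len(q) else None
show("board",P[(abs(P[:,0]+90)<30)&(abs(P[:,1]-60)<15)])
st=P[(abs(P[:,0]-18)<9)&(P[:,1]>75)&(P[:,1]<200)&(P[:,2]>22)]
for y in range(70,200,10):
    q=st[(st[:,1]>=y)&(st[:,1]<y+10)];print(y,len(q),np.median(q[:,2]) if len(q) else 0)
show("stop",P[(P[:,0]>40)&(P[:,0]<60)&(abs(P[:,1])<45)&(P[:,2]>65)])
show("head",P[(P[:,0]>8)&(P[:,0]<32)&(abs(P[:,1])<14)&(P[:,2]>60)])
show("plate",P[(abs(P[:,0])<7)&(abs(P[:,1])<45)&(P[:,2]>84)])
show("runner",P[(P[:,0]<-40)&(P[:,0]>-150)&(abs(P[:,1])<30)&(P[:,2]>70)])
for n in("scene","top"): # compare with fixed cameras
    print(n,proj(n,(T[:3,:3]@np.array([[0,-35,90],[0,35,90],[-170,-60,12],[75,225,12.]]).T).T+T[:3,3]).round(1).tolist())
E
```

```text
((484.874267578125, -51.315185546875), (242.6532440185547, 283.40045166015625), 16.04981803894043) [[329.1000061035156, 51.29999923706055], [407.5, -221.0], [640.5999755859375, -153.89999389648438], [562.2999877929688, 118.4000015258789]]
origin [ 553.33182412 -117.46700299] yaw 0.28012216912549
board 711 [[-119.0, 46.0, 10.0], [-89.0, 60.0, 11.0], [-61.0, 74.0, 13.0]]
70 0 0
80 0 0
90 7 88.50310970957769
100 144 111.54101172233793
110 121 109.27640329070287
120 111 107.88895724073625
130 91 101.09568819608272
140 100 85.95791962925755
150 78 78.83585277573455
160 78 71.68877017489227
170 71 64.36651006053533
180 72 57.31132363097492
190 64 49.834250155638266
stop 337 [[46.0, -43.0, 65.0], [49.0, 1.0, 74.0], [52.0, 43.0, 76.0]]
head 207 [[8.0, -9.0, 68.0], [17.0, 2.0, 77.0], [25.0, 10.0, 80.0]]
plate 255 [[-3.0, -32.0, 87.0], [-0.0, -1.0, 89.0], [2.0, 33.0, 91.0]]
runner 2432 [[-147.0, -17.0, 73.0], [-86.0, 6.0, 87.0], [-41.0, 20.0, 318.0]]
scene [[215.0, 161.4], [235.3, 167.9], [230.4, 136.1], [283.1, 218.7]]
top [[320.4, 205.0], [296.0, 211.7], [341.4, 260.6], [224.9, 205.2]]
```

Emit:
arm_command(rows=[[[0.404,-0.38,0.4,0,0,0,-1],[0.404,-0.38,0.4,0,0,0,-1],[0.404,-0.38,0.4,0,0,0,-1],[0.404,-0.38,0.6,0,0,0,-1],[0.404,-0.38,0.8,0,0,0,-1],[0.404,-0.38,1.0,0,0,0,-1],[0.404,-0.38,1.0,0,0,0,-1],[0.404,-0.38,1.0,0,0,0,-1],[0.404,-0.38,1.0,0,0,0,-1]]])

```text
t: 2.57
eef_pos: [536.5, 7.0, 331.1]
tcp_rot: [3.141, -0.001, 0.281]
ft_force: [0.9, 0.2, 0.6]
opening: 0.428
grip_force: 0.0
```

```bash
python3 - <<'E'
from h import *
import pickle
s=state();p,d=read_camera("wrist");pickle.dump((s,p,d),open("w2.pkl","wb"))
cv2.imwrite("pics/w2.png",cv2.resize(p[:,:,::-1],(768,576)))
T=bframe(553.3,-117.5,.280);q=lambda X:(np.array(X)-T[:3,3])@T[:3,:3]
print(q(s["eef_pos"]+rot(s["tcp_rot"])@[0,0,190]),s["opening"],s["t"])
E
```

```text
[ 18.5332388  124.17611893 141.14247657] 0.42765561846154826 2.5667
```

View pics/w2.png

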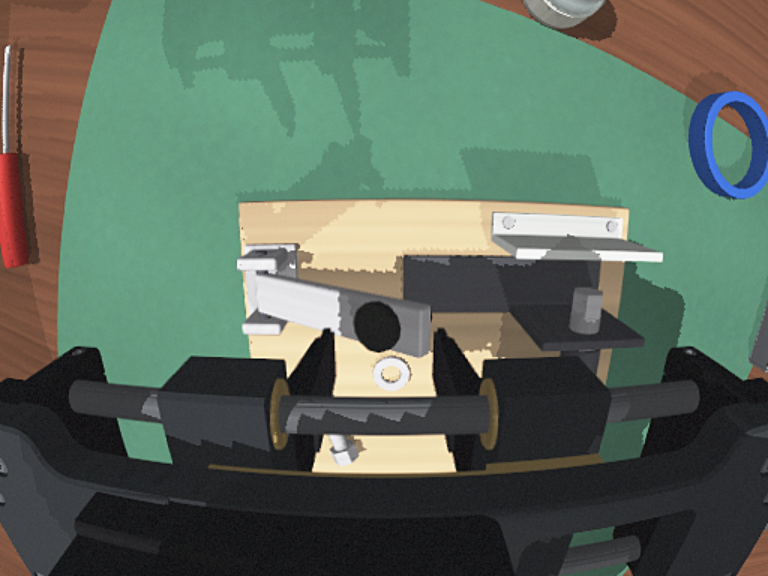

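The view shows the raised strap with its pad at (377,327), centred between the half-closed fingers. The hex head is at (586,310) beyond the plate.

Emit:
arm_command(rows=[[[0,0,0,0,0,0,-1],[0,0,0,0,0,0,-1],[0,0,0,0,0,0,-1],[0,0,0,0,0,0,-1],[0,0,0,0,0,0,-1],[0,0,0,0,0,0,-1],[0,0,0,0,0,0,-1],[0,0,0,0,0,0,-1],[0,0,0,0,0,0,-1]]])

```text
t: 3.37
eef_pos: [536.1, 7.9, 329.7]
tcp_rot: [3.142, 0.0, 0.282]
ft_force: [-0.0, -0.6, 0.3]
opening: 0.007
grip_force: 0.0
```

```bash
python3 - <<'E'
from h import *
import pickle
L=[pickle.load(open(f"w{i}.pkl","rb")) for i in(1,2)]
T=bframe(553.3,-117.5,.280);q=lambda X:(np.array(X)-T[:3,3])@T[:3,:3]
def tri(a,b):
    A=np.zeros((3,3));y=np.zeros(3)
    for (s,_,_),uv in zip(L,(a,b)):
        o,r=wrays(s,np.array(uv)/1.5);r=r[0]/np.linalg.norm(r[0]);M=np.eye(3)-np.outer(r,r);A+=M;y+=M@o
    return q(np.linalg.solve(A,y)).round(1)
def blob(p,c):
    g=cv2.cvtColor(p,cv2.COLOR_RGB2GRAY);m=(g<50).astype(np.uint8)
    n,l,st,ce=cv2.connectedComponentsWithStats(m);k=l[int(c[1]/1.5),int(c[0]/1.5)];print(st[k]);return ce[k]*1.5
print("pad",tri(blob(L[0][1],(309,190)),blob(L[1][1],(377,327))))
print("washer",tri((334,253),(391,374)),"stop screw",tri((412,144),(508,222)))
s=state();print(s["opening"],s["grip_force"],q(s["eef_pos"]+rot(s["tcp_rot"])@[0,0,190]))
E
```

```text
[     0      0    512    384 143006]
[236 201  31  34 795]
pad [-20.6 102.1  -2.1]
washer [-51.9 117.8  15.3] stop screw [58.6 38.8 12.7]
0.006686228305964388 0.0 [ 18.11477759 125.28349335 139.67539137]
```

Emit:
arm_command(rows=[[[0,-0.01,0.1,0,0,0,-1],[0,-0.01,0.2,0,0,0,-1],[0,0.01,0.25,0,0,0,-1],[0,0.03,0.285,0,0,0,-1],[0,0.045,0.32,0,0,0,-1],[0,0.06,0.35,0,0,0,-1],[0,0.075,0.38,0,0,0,-1],[0,0.091,0.408,0,0,0,-1]]])

```text
t: 4.03
eef_pos: [540.0, -5.5, 268.3]
tcp_rot: [3.141, -0.0, 0.282]
ft_force: [-1.2, 1.5, 0.5]
opening: 0.007
grip_force: 0.4
```

Emit:
arm_command(rows=[[[0,0.012,0.03,0,0,0,-1],[0,0.02,0.06,0,0,0,-1],[0,0.033,0.095,0,0,0,-1],[0,0.04,0.125,0,0,0,-1],[0,0.046,0.155,0,0,0,-1],[0,0.051,0.18,0,0,0,-1],[0,0.051,0.19,0,0,0,-1]]])

```text
t: 4.62
eef_pos: [542.1, -12.7, 240.0]
tcp_rot: [3.141, -0.0, 0.282]
ft_force: [-5.1, 0.7, 25.2]
opening: 0.004
grip_force: 12.3
```

```bash
python3 - <<'E'
from h import *
import pickle
s=state();p,d=read_camera("wrist");pickle.dump((s,p,d),open("w3.pkl","wb"))
cv2.imwrite("pics/w3.png",cv2.resize(p[:,:,::-1],(768,576)))
T=bframe(553.3,-117.5,.280);q=lambda X:(np.array(X)-T[:3,3])@T[:3,:3]
print(q(s["eef_pos"]+rot(s["tcp_rot"])@[0,0,190]),s["ft_force"],s["t"])
E
```

```text
[ 18.25740159 103.78800832  50.01997169] [-5.08957142  0.72574592 25.201884  ] 4.6167
```

View pics/w3.png

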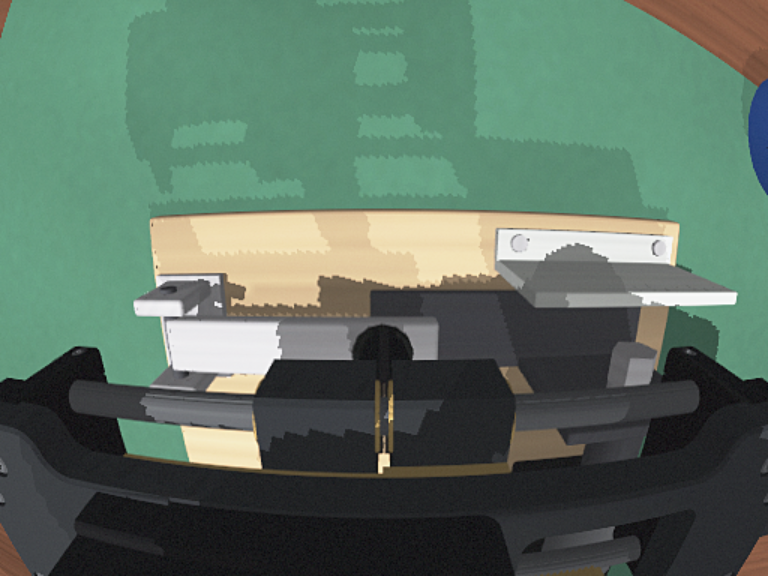

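The strap is level and the fingertips sit on the pad at (383,345) with a 25 N push, so the clamp is down. I'll hold briefly, lift, and cross to above the bolt head.

Emit:
arm_command(rows=[[[0,0,0,0,0,0,-1],[0,0,0,0,0,0,-1],[0,0,0,0,0,0,-1],[0,0,-0.25,0,0,0,-1],[0,0,-0.5,0,0,0,1],[0.05,0.2,-0.6,0,0,0,1],[0.05,0.45,-0.6,0,0,0,1],[0.05,0.69,-0.6,0,0,0,1],[0.05,0.69,-0.6,0,0,0,1],[0.05,0.69,-0.6,0,0,0,1]]])

```text
t: 5.5
eef_pos: [578.1, -111.4, 329.6]
tcp_rot: [-3.142, 0.0, 0.28]
ft_force: [-0.3, 0.2, 0.4]
opening: 0.372
grip_force: 0.0
```

Emit:
arm_command(rows=[[[0,0,0,0,0,0,1],[0,0,0,0,0,0,1],[0,0,0,0,0,0,1],[0,0,0,0,0,0,1],[0,0,0,0,0,0,1],[0,0,0,0,0,0,1]]])

```text
t: 6.0
eef_pos: [578.0, -109.4, 330.1]
tcp_rot: [3.142, 0.0, 0.283]
ft_force: [-0.1, -0.1, -0.2]
opening: 0.788
grip_force: 0.0
```

```bash
python3 - <<'E'
from h import *
import pickle
s=state();p,d=read_camera("wrist");pickle.dump((s,p,d),open("w4.pkl","wb"))
cv2.imwrite("pics/w4.png",cv2.resize(p[:,:,::-1],(768,576)))
T=bframe(553.3,-117.5,.280);q=lambda X:(np.array(X)-T[:3,3])@T[:3,:3]
print(q(s["eef_pos"]+rot(s["tcp_rot"])@[0,0,190]),s["ft_force"],s["t"],s["opening"])
v,u=np.mgrid[150:280,100:500].reshape(2,-1);k=d[v,u]>0;uv=np.c_[u,v][k];P=q(wpts(s,d,uv))
def show(t,m): print(t,m.sum(),np.percentile(P[m],[2,50,98],axis=0).round(1).tolist() if m.any() else '')
X,Y,Z=P.T
show("head",(X>14)&(X<32)&(abs(Y)<14)&(Z>60)&(Z<85))
show("stop",(X>42)&(X<58)&(abs(Y)<60)&(Z>70)&(Z<80))
show("plate",(abs(X)<8)&(abs(Y)<45)&(Z>84)&(Z<94))
show("strap",(abs(X-18)<9)&(Y>115)&(Y<190)&(Z>22)&(Z<150))
E
```

```text
[ 25.97216695   0.90670458 140.06267663] [-0.11509952 -0.14042631 -0.15304555] 6.0 0.7878328151597229
head 414 [[14.4, -9.1, 62.9], [21.9, 0.2, 76.2], [25.7, 9.5, 79.8]]
stop 940 [[46.4, -47.3, 70.2], [49.3, 0.3, 74.1], [51.8, 47.7, 75.6]]
plate 766 [[-3.7, -33.1, 84.5], [0.1, 0.2, 88.8], [2.4, 33.1, 90.4]]
strap 654 [[9.3, 116.3, 42.0], [18.3, 138.4, 43.3], [26.8, 160.8, 45.2]]
```

View pics/w4.png

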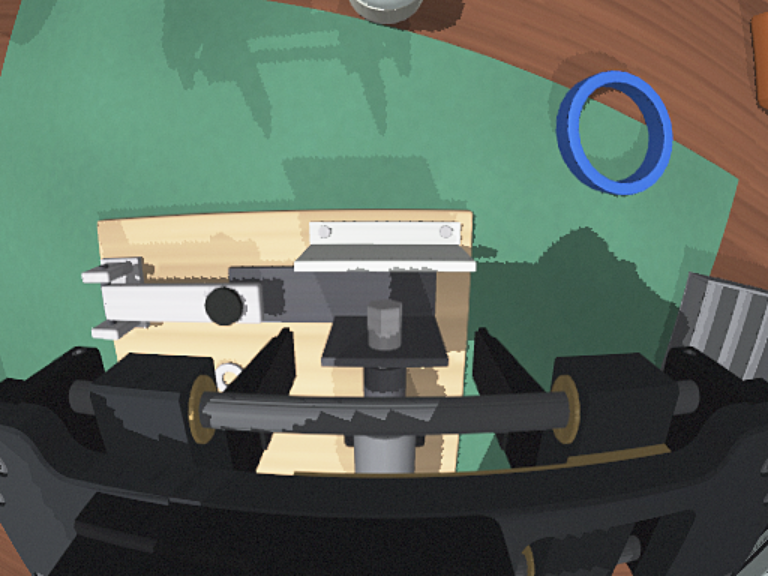

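The strap lies level and stays down, with the pad at (224,306). The fingers straddle the head at (384,322), centred within 1 mm in y. Now I'll descend and close.

Emit:
arm_command(rows=[[[0,0.004,0.15,0,0,0,0.7],[0,0.004,0.3,0,0,0,0.7],[0,0.004,0.42,0,0,0,0.7],[0,0.004,0.52,0,0,0,0.7],[0,0.004,0.593,0,0,0,0.7],[0,0.004,0.593,0,0,0,0.7]]])

```text
t: 6.55
eef_pos: [577.9, -110.4, 239.1]
tcp_rot: [-3.14, 0.003, 0.282]
ft_force: [-0.2, 0.6, -0.3]
opening: 0.85
grip_force: 0.0
```

Emit:
arm_command(rows=[[[0,0,0,0,0,0,-1],[0,0,0,0,0,0,-1],[0,0,0,0,0,0,-1],[0,0,0,0,0,0,-1],[0,0,0,0,0,0,-1],[0,0,0,0,0,0,-1],[0,0,0,0,0,0,-1],[0,0,0,0,0,0,-1],[0,0,0,0,0,0,-1],[0,0,0,0,0,0,-1]]])

```text
t: 7.38
eef_pos: [578.1, -110.3, 241.1]
tcp_rot: [-3.141, 0.0, 0.282]
ft_force: [-3.5, 18.4, 2.6]
opening: 0.202
grip_force: 10.2
```

Emit:
arm_command(rows=[[[0,0,0,0,0,0,-1],[0,0,0,0,0,0,-1],[0,0,0,0,0,0,-1],[0,0,0,0,0,0,-1],[0,0,0,0,0,0,-1],[0,0,0,0,0,0,-1],[0,0,0,0,0,0,-1],[0,0,0,0,0,0,-1],[0,0,0,0,0,0,-1],[0,0,0,0,0,0,-1]]])

```text
t: 8.22
eef_pos: [578.1, -110.1, 241.0]
tcp_rot: [-3.141, 0.0, 0.282]
ft_force: [-0.7, 5.5, 2.5]
opening: 0.198
grip_force: 30.0
```

Emit:
arm_command(rows=[[[0,0,0,0,0,0,-1],[0,0,0,0,0,0,-1],[0,0,0,0,0,0,-1],[0,0,0,0,0,0,-1],[0,0,0,0,0,0,-1],[0,0,0,0,0,0,-1],[0,0,0,0,0,0,-1],[0,0,0,0,0,0,-1],[0,0,0,0,0,0,-1],[0,0,0,0,0,0,-1]]])

```text
t: 9.05
eef_pos: [578.1, -110.1, 241.0]
tcp_rot: [-3.141, 0.0, 0.282]
ft_force: [-0.7, 5.5, 1.4]
opening: 0.194
grip_force: 30.0
```

```bash
python3 - <<'E'
from h import *
s=state();p,d=read_camera("wrist")
T=bframe(553.3,-117.5,.280);q=lambda X:(np.array(X)-T[:3,3])@T[:3,:3]
print(q(s["eef_pos"]+rot(s["tcp_rot"])@[0,0,171]),s["moment"],s["ft_force"],s["t"],s["opening"],s["grip_force"])
u,v=wproj(s,T[:3,:3]@[20,0,75]+T[:3,3])[0];print(u,v)
c=p[max(0,int(v)-60):int(v)+60,int(u)-80:int(u)+80,::-1];cv2.imwrite("pics/w5.png",cv2.resize(c,None,fx=4.5,fy=4.5,interpolation=cv2.INTER_CUBIC))
E
```

```text
[25.81222715  0.37671325 70.03859693] [ 0.98148531  0.15253629 -0.03566828] [-0.6988287   5.48864985  1.3660679 ] 9.05 0.19447299182300817 30.000365003943443
255.57965795471247 262.7635951846964
```

View pics/w5.png

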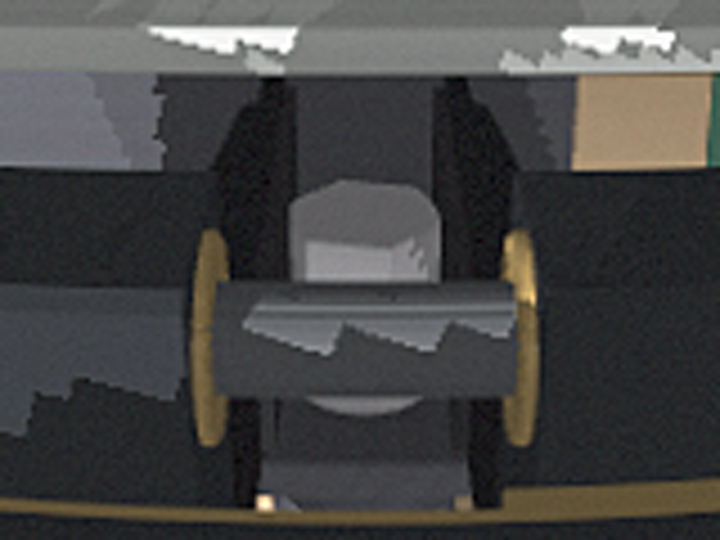

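The head sits between the two fingers (290–440 wide) with a corner on top at (345,180), so its upright flats are against the pads. I'll check that it is really still.

Emit:
arm_command(rows=[[[0,0,0,0,0,0,-1],[0,0,0,0,0,0,-1],[0,0,0,0,0,0,-1],[0,0,0,0,0,0,-1],[0,0,0,0,0,0,-1],[0,0,0,0,0,0,-1],[0,0,0,0,0,0,-1],[0,0,0,0,0,0,-1],[0,0,0,0,0,0,-1],[0,0,0,0,0,0,-1]]])

```text
t: 9.93
eef_pos: [578.1, -110.1, 241.1]
tcp_rot: [-3.141, 0.0, 0.282]
ft_force: [-0.8, 5.9, 0.5]
opening: 0.194
grip_force: 30.0
```

```bash
python3 - <<'E'
from h import *
import time
s=state();print(s["opening"],s["moment"])
T=bframe(553.3,-117.5,.280)
u,v=wproj(s,T[:3,:3]@[20,0,75]+T[:3,3])[0]
a=cv2.imread("pics/w5.png");im=[]
for i in range(16): # 0.8 s between first and last
    p,_=read_camera("wrist");im.append(p[int(v)-60:int(v)+60,int(u)-80:int(u)+80,::-1].astype(float))
k=(slice(36,64),slice(62,99))
print(np.abs(sum(im[:3])/3-sum(im[-3:])/3)[k].mean(),np.abs(im[0]-im[1])[k].mean())
o=np.abs(cv2.resize(a,(160,120),interpolation=cv2.INTER_AREA)-sum(im[-3:])/3)
print(o[k].mean(),state()["opening"],state()["grip_force"],state()["t"])
cv2.imwrite("pics/w6.png",cv2.resize(im[-1],None,fx=4.5,fy=4.5,interpolation=cv2.INTER_CUBIC))
E
```

```text
0.19412400925638168 [ 1.01638552  0.12340836 -0.08183437]
1.2520377520377517 2.248069498069498
2.0016087516087517 0.19321642091082267 30.000281520187855 10.7333[ WARN:0@18.827] global loadsave.cpp:1063 imwrite_ Unsupported depth image for selected encoder is fallbacked to CV_8U.
```

```bash
python3 -c "
from cell import *
print(job_done())"
```

```text
the job is handed in; nothing more can be done
None
```

I handed the job in at about 10.7 s of the 42 s allowed. The clamp is fully down and the fingers hold the bolt head on its flats at 30 N, and it showed no turning over the last 0.8 s of pictures. I don't have the judge's verdict.

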